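Sticker and weight freshly planed drawer parts

TASK

Stack the two new drawer parts on the drying base so that air can get round them and they stay flat: first lay the walnut drawer front centred across the two bearers of the base, in line with it; then lay the two stickers across the walnut, one directly above each bearer and parallel to it; then the maple drawer side on the stickers, centred and in line with the walnut. Finally stand the iron weight gently on the middle of the maple board, and leave the cherry offcut and the glue jar where they are.

Things in the scene. Friction and masses are not known exactly. Their poses are not given: they have to be found in the camera images.
- base: Drying base, fixed: pale plywood panel 120 (own x) by 220 mm (own y), 15 mm thick, with two blue-grey square bearers 16 mm wide, 16 high, 110 long. The bearers run along own x, centred at own y = +60 and -60 mm; their tops are 31 mm above the bench. Origin: centre of the panel's underside, on the bench; z up. It stands left or right of the middle, slightly turned.
- walnut: The walnut drawer front: dark brown board, 60 mm (own x) by 190 mm (own y), 18 mm thick, about 0.13 kg, small dark dovetail sockets at both ends and two small bored holes on top. Lies flat; origin: centre of its underside.
- maple: The maple drawer side: very pale cream board, 56 mm (own x) by 180 mm (own y), 12 mm thick, about 0.085 kg, with three dovetail tails cut on each end (the last 12 mm). Lies flat; origin: centre of its underside.
- sticker_pale: Sticker (spacer stick) of pale yellowish ash, 16 by 16 mm square, 100 mm long along own x, 20 g. Lies flat; origin: centre of its underside. The two stickers are alike but for colour; either may go over either bearer.
- sticker_red: Sticker (spacer stick) of dark red mahogany, 16 by 16 mm square, 100 mm long along own x, 20 g. Lies flat; origin: centre of its underside.
- weight: Iron bench weight, 0.5 to 0.85 kg: a black round disc 60 mm across and 30 mm high, on it a 14 mm thick brass neck and an upright brass knob 26 mm across, whose straight sides reach from 44 to 66 mm above the underside. Origin: centre of its underside, z up. Grip it by the knob.
- cherry: Bystander: orange-red cherry offcut, 64 mm (own x) by 150 mm (own y), 15 mm thick, loose and flat; not part of the stack. Origin: centre of its underside.
- jar: Bystander: squat white glue jar with a yellow band and red lid, 56 mm across, 64 mm high, loose. Origin: centre of its underside.
- stone: Bystander: grey sharpening stone in a dark walnut holder, fixed, 100 mm (own x) by 250 mm (own y), 39 mm high. Origin: centre of its underside, on the bench. It and the base may be swapped. Objects not listed here (a chisel, rule, pencil, mallet and so on) lie outside the area of the task's things, and those near it are under 70 mm high.
There are look-alikes about, which are no part of the job. What is shaped like the walnut but pink is not meant.

How it is judged:
By the outcome, as a careful person would: the job done as asked, in the order asked, and still so for the second after the job is handed in, with the robot touching nothing.
It also fails if it takes over 141 s, if anything falls off the work surface, if the arm or the gripper's body presses on something with over 40 N, if the wrist force passes 120 N, or if a joint passes its speed limit or range.

ROBOT

A 7-joint arm with a two-finger parallel gripper is mounted at the origin on the work surface. World frame = base frame: x ahead of the robot, y to its left, z up, the work surface at z = 0. Lengths are in m, angles in rad, forces in N, time in s.
With the tool pointing down it reaches from about 0.425 to 0.825 m from the base axis. Payload 3.6 kg.
Tool frame: the origin (TCP) lies midway between the tips of the shut fingers; the grasp point (between the pads) lies 19 mm behind it; z points along the fingers, y is the line along which they close (so a half turn about z gives the same grasp; the last joint's range is limited). The gripper opens to 93 mm and grips with 3 to 60 N. Pads are 15 mm wide; open, the fingers measure 128 mm over their backs; the gripper's body (75 mm by 188 mm) begins 65 mm behind the grasp point.
Start: joints at [-1.242, 0.615, -0.013, 1.423, 0.008, 1.103, -0.04], TCP at [0.226, 0.609, 0.18] pointing down, gripper open.
Joint ranges: [-3.12, 3.12], [-0.3, 2.06], [-1.34, 1.32], [0.26, 2.42], [-1.36, 4.5], [0.01, 1.98], [-2.84, 2.84]. Speed limits (rad/s): [2.79, 2.79, 3.14, 3.14, 3.14, 3.14, 3.14].

INTERFACE

Orientations are given as a 3x3 rotation matrix whose columns are the frame's x, y, z axes.
In Python, from station import arm, cams gives the robot as it stands.
- The arm moves only by the shell command python3 -m inch 'ROWS' [OPENING] [FORCE]. ROWS is a JSON list of rows, 1 to 8 of them, each an object with the fields xyz (a list: dx, dy, dz in m), turn_vec (a list: a rotation vector rx, ry, rz in rad); a field left out counts as zero; each row shifts and turns the commanded pose from where the row before left it, along the tool's axes as they then stand; what a row does not reach is not made up. A row lasts 1/10 s, in which the tool goes at most 0.05 m and 0.15 rad, less where a joint would pass 70% of its speed; a pose out of reach is approached as far as the arm can. OPENING is the finger opening in m, set as the command begins (- or left out keeps the last). The fingers move at their own pace and stop on an object; FORCE is the grip in N (left out, the last holds). Time passes only in rows, so rows that do not move let the fingers close. It prints the time, the measured TCP pose, the force, the opening and the grip force at its end. Input that does not fit is refused with a message, and nothing moves.
- arm.state(): the state, without advancing time (a new reading comes with each control period).
- cams.capture(name): name is "scene" or "top" or "wrist"; returns the picture (400x640x3 uint8, red, green, blue); there is no depth.
- cams.camera_info(name): a dict with "fx", "fy", "cx", "cy" (pixels), "rvec" (rotation vector, rad) and "tvec" (3), from world to camera coordinates, as OpenCV has them. Camera axes: x right, y down, z forward; pixel columns grow to the right and rows downward; lengths in m; the calibration is good to about 2 mm. A picture is of the moment at which its call begins: read the wrist's pose just before it. camera_info takes no time and is no camera call; for the wrist camera it gives the pose at the moment of the call.
- arm.close_job(): hands the job in; it is judged then, once.
The state is a dict: "time": time; "joints": joint angles; "joint_velocities": joint speeds; "tau": joint torques, N m; "position": TCP position; "tool_rot": TCP orientation; "wrist_force": force on the tool from outside, world axes, zero at the start; "ft_torque": the same for the moment, N m; "finger_gap": finger opening in m; "finger_force": force on a finger pad.
Only numpy, scipy, OpenCV 4.12 (cv2) and the standard library are available. Lean on these libraries where they do the work, as an engineer would, in place of code of your own. Each camera call takes 0.05 s, during which the arm holds its last target. There are 200 camera calls.

## Working session

There is one attempt and no reset: what is moved stays moved. The work goes in short steps, Python scripts to look and compute and a shell command to move; the robot and the scene stay as the last step left them, time stands still between calls to the robot, and variables do not carry over. Pictures are saved under pics/ and viewed, at most 14 in all, crops included, and the job is handed in when it is done.

```bash
ls; mkdir -p pics; python3 - <<'E'
from station import arm,cams
import cv2,numpy as np
for n in ["top","scene"]:
    im=cams.capture(n); cv2.imwrite(f"pics/{n}0.png",im[:,:,::-1])
    i=cams.camera_info(n); R=cv2.Rodrigues(np.array(i["rvec"]))[0]; print(n,i["fx"],i["cx"],i["cy"],-R.T@np.array(i["tvec"]),R[2])
s=arm.state(); print(s["time"],s["position"],s["tool_rot"],s["finger_gap"])
E
```

```text
pics
top 410.20686156900854 313.85290244432724 196.94780884367378 [0.32640746 0.01391121 1.13101464] [ 0.11360497 -0.00443626 -0.99351609]
scene 384.182493638434 320.0508755800735 195.4843055673512 [0.87417349 0.57330041 0.7712607 ] [-0.40104558 -0.56056368 -0.72452108]
0.1 [0.22551253 0.60877638 0.17910135] [[-9.37754751e-01  3.47297336e-01 -7.65935962e-04]
 [ 3.47298178e-01  9.37752228e-01 -2.17580326e-03]
 [-3.73925214e-05 -2.30637801e-03 -9.99997340e-01]] 0.0930477888604606
```

View pics/top0.png

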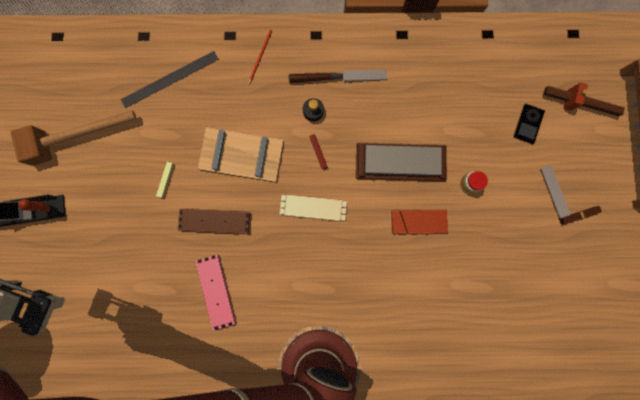

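View pics/scene0.png

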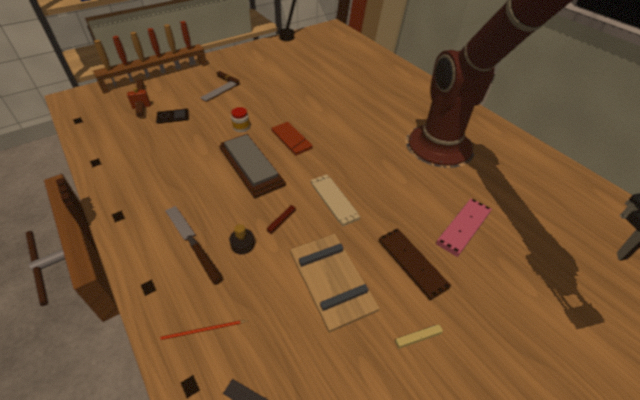

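The top view shows the base at (241,154), walnut (215,221), pale sticker (165,180), red sticker (318,152), maple (313,208), weight (313,108), stone (401,162), jar (475,181) and cherry (420,222). The pink board at (215,292) is the decoy. The scene view agrees.

```bash
cat > h.py <<'E'
import cv2,numpy as np
from station import arm,cams
def cast(info,px,z):
    px=np.asarray(px,float).reshape(-1,2)
    R=cv2.Rodrigues(np.array(info["rvec"]))[0]; C=-R.T@np.array(info["tvec"])
    d=np.c_[(px[:,0]-info["cx"])/info["fx"],(px[:,1]-info["cy"])/info["fy"],np.ones(len(px))]@R
    return (C+d*((z-C[2])/d[:,2])[:,None])[:,:2]
def proj(info,P):
    K=np.array([[info["fx"],0,info["cx"]],[0,info["fy"],info["cy"]],[0,0,1]])
    return cv2.projectPoints(np.asarray(P,float).reshape(-1,1,3),np.array(info["rvec"]),np.array(info["tvec"]),K,None)[0].reshape(-1,2)
def blob(mask,seed=None):
    n,l,st,c=cv2.connectedComponentsWithStats(mask.astype(np.uint8))
    k=1+np.argmax(st[1:,4]) if seed is None else l[int(seed[1]),int(seed[0])]
    m=(l==k).astype(np.uint8)
    return m,max(cv2.findContours(m,0,cv2.CHAIN_APPROX_NONE)[0],key=len).reshape(-1,2)
def rect(pts):
    (c,(w,h),a)=cv2.minAreaRect((pts*1000).astype(np.float32))
    if w>h: w,h,a=h,w,a-90        # own y (long) at a+90
    long=(a+90+90)%180-90
    return np.array(c)/1000,w,h,long   # long axis direction deg from world x
E
python3 - <<'E'
from h import *
im=cv2.imread("pics/top0.png"); hsv=cv2.cvtColor(im,cv2.COLOR_BGR2HSV); lab=cv2.cvtColor(im,cv2.COLOR_BGR2LAB).astype(int)
i=cams.camera_info("top")
for n,s,z,r in [("walnut",(215,216),.018,45),("maple",(313,208),.012,42),("pale",(165,180),.016,25),("red",(318,152),.016,25),("cherry",(430,222),.015,40),("base",(208,160),.015,55),("b1",(219,150),.031,30),("b2",(263,157),.031,30),("jar",(475,181),.064,18),("weight",(306,108),.03,20),("pink",(215,300),.018,45)]:
    x,y=s; ref=np.median(lab[y-2:y+3,x-2:x+3].reshape(-1,3),0)
    bg=np.median(lab[max(0,y-r):y+r,x-r:x+r].reshape(-1,3),0) if n!="base" else np.median(lab[170:200,180:280].reshape(-1,3),0)
    d=np.linalg.norm((lab-ref)*[.7,1,1],axis=2); db=np.linalg.norm((lab-bg)*[.7,1,1],axis=2)
    m=(d<db); w=np.zeros_like(m); w[y-r:y+r,x-r:x+r]=1
    m,c=blob(m&w,s); c=c.astype(float)
    p=cast(i,c,z); R=rect(p); print(n,ref,bg,m.sum(),R[0].round(4),np.round(R[1:],1))
E
```

```text
walnut [ 80. 142. 146.] [132. 143. 160.] 1692 [0.3886 0.2792] [ 64.5 198.   87.1]
maple [204. 127. 155.] [135. 143. 160.] 1275 [0.4269 0.0125] [ 55.3 180.   83.8]
pale [208. 119. 164.] [137. 143. 162.] 198 [0.507  0.4213] [ 14.9  99.6 -16.5]
red [ 73. 159. 151.] [134. 143. 161.] 237 [ 0.5789 -0.004 ] [ 19.1 106.1  20.8]
cherry [ 97. 164. 164.] [129. 143. 161.] 1362 [ 0.3832 -0.2769] [ 65.3 152.5  89.5]
base [170. 141. 164.] [135. 143. 161.] 525 [0.5924 0.3017] [ 43.2 119.5  -5.9]
b1 [113. 127. 130.] [143. 141. 162.] 358 [0.5812 0.2814] [ 57.7 120.2  -5. ]
b2 [ 88. 128. 131.] [145. 141. 162.] 300 [0.5634 0.1497] [ 21.  112.  -10.1]
jar [ 92. 182. 169.] [129. 144. 161.] 292 [ 0.4886 -0.4223] [ 47.7  49.9 -47. ]
weight [ 53. 129. 132.] [132. 143. 160.] 380 [0.6919 0.0066] [60.9 68.5 -0.4]
pink [148. 169. 142.] [135. 143. 160.] 1575 [0.2021 0.2748] [ 61.  189.3  15.4]
```

```bash
cat >> h.py <<'E'
def go(x,y,z,yaw,pr=True):
    """tool y axis to world angle yaw deg (mod 180 nearest). prints moves in current axes, then turn"""
    s=arm.state(); p=np.array(s["position"]); R=np.array(s["tool_rot"]); d=np.array([x,y,z])-p
    cur=np.degrees(np.arctan2(R[1,1],R[0,1])); dy=(yaw-cur+90)%180-90
    a=np.radians(cur+dy); yv=np.array([np.cos(a),np.sin(a),0]); T=np.c_[np.cross(yv,[0,0,-1]),yv,[0,0,-1]]
    rv=cv2.Rodrigues(R.T@T)[0].ravel()
    print("t",round(s["time"],2),"pos",p.round(4),"yaw",round(cur,2),"| move",(R.T@d).round(4),"| turn",rv.round(4),"| move if turned first",(T.T@d).round(4),"F",np.round(s["wrist_force"],1),"gap",round(s["finger_gap"],4),"j7",round(s["joints"][6],2))
E
python3 - <<'E'
from h import *
go(.48,.25,.33,-2.9)
i=cams.camera_info("wrist");R=cv2.Rodrigues(np.array(i["rvec"]))[0]; C=-R.T@np.array(i["tvec"]); s=arm.state(); T=np.array(s["tool_rot"])
print(i["fx"],i["cx"],i["cy"],"cam in tool",T.T@(C-s["position"]),"axes",(R@T).round(3))
E
```

```text
t 0.1 pos [0.2255 0.6088 0.1791] yaw 69.68 | move [-0.3633 -0.2484 -0.1503] | turn [-0.002   0.0015  1.2667] | move if turned first [-0.3454  0.2723 -0.1509] F [ 0.7  0.6 -0.6] gap 0.093 j7 -0.04
321.9487244889632 321.5528567688477 201.27685867636413 cam in tool [ 7.56851054e-02 -1.05131308e-04 -2.04199579e-01] axes [[-0.001  1.     0.001]
 [-0.963 -0.001 -0.27 ]
 [-0.27  -0.001  0.963]]
```

```bash
python3 -m inch '[{"xyz": [0,0,-0.05]},{"xyz": [-0.038,-0.026,-0.014],"turn_vec": [0,0,0.14]},{"xyz": [-0.033,-0.031,-0.014],"turn_vec": [0,0,0.14]},{"xyz": [-0.029,-0.036,-0.014],"turn_vec": [0,0,0.14]}]' ; python3 -c "
from h import *
go(.48,.25,.33,-2.9)"
```

```text
time: 0.5
position: [0.2711, 0.4807, 0.2719]
tool_rot: [[-0.708, 0.706, 0.001], [0.706, 0.708, -0.001], [-0.002, 0.0, -1.0]]
wrist_force: [-0.9, -0.3, 0.3]
finger_gap: 0.0929
finger_force: 0.0
t 0.5 pos [0.2711 0.4807 0.2719] yaw 45.1 | move [-0.3109 -0.0159 -0.0575] | turn [7.000e-04 1.500e-03 8.378e-01] | move if turned first [-0.2198  0.2203 -0.0581] F [-0.9 -0.3  0.3] gap 0.0929 j7 -0.27
```

```bash
python3 -m inch '[{"xyz": [-0.0444,-0.0023,-0.0082]},{"xyz": [-0.0444,-0.0023,-0.0082]},{"xyz": [-0.0444,-0.0023,-0.0082]},{"xyz": [-0.0444,-0.0023,-0.0082]},{"xyz": [-0.0444,-0.0023,-0.0082]},{"xyz": [-0.0444,-0.0023,-0.0082]},{"xyz": [-0.0444,-0.0023,-0.0082]}]' >/dev/null; python3 -m inch '[{"turn_vec": [0,0,0.14]},{"turn_vec": [0,0,0.14]},{"turn_vec": [0,0,0.14]},{"turn_vec": [0,0,0.14]},{"turn_vec": [0,0,0.14]},{"turn_vec": [0,0,0.14]},{}]' | head -1; python3 - <<'E'
from h import *
import json
go(.48,.25,.33,-2.9)
i=cams.camera_info("wrist"); im=cams.capture("wrist"); cv2.imwrite("pics/w1.png",im[:,:,::-1]); json.dump({k:np.array(v).tolist() for k,v in i.items()},open("w1.json","w"))
E
```

```text
time: 1.9
t 1.9 pos [0.4792 0.2538 0.329 ] yaw -2.5 | move [-0.0038  0.001  -0.001 ] | turn [-0.001   0.0009  0.007 ] | move if turned first [-0.0038  0.001  -0.001 ] F [ 0.2 -0.5 -0.3] gap 0.0932 j7 -0.43
```

View pics/w1.png

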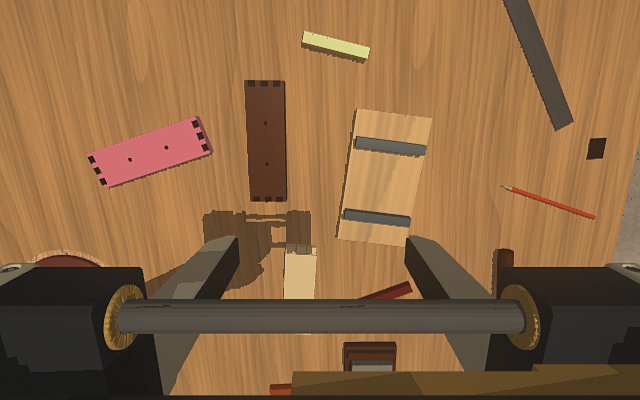

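The wrist view is clear: walnut at (266,140), base (385,178) with bearers at (391,146) and (377,219), pale sticker (336,45), and maple half hidden.

```bash
python3 - <<'E'
from h import *
import json
im=cv2.imread("pics/w1.png"); hsv=cv2.cvtColor(im,cv2.COLOR_BGR2HSV); i=json.load(open("w1.json"))
for n,s in [("wal top",(255,130)),("wal L edge",(246,140)),("b1",(391,145)),("b1side",(391,152)),("b2",(377,217)),("panel",(380,185)),("wood",(310,180)),("pale",(336,43)),("paleside",(336,51))]: print(n,hsv[s[1],s[0]])
print("b1 col",hsv[134:160,391].tolist())
print("wal row",hsv[140,240:292,2].tolist())
E
```

```text
wal top [ 11 150  90]
wal L edge [ 15 142 183]
b1 [ 25  28 102]
b1side [ 16 132 106]
b2 [23 25 91]
panel [ 16 129 196]
wood [ 15 143 169]
pale [ 30  91 216]
paleside [ 18 126  91]
b1 col [[16, 129, 208], [16, 129, 207], [17, 129, 206], [16, 129, 205], [17, 129, 207], [16, 130, 204], [16, 119, 154], [50, 10, 77], [26, 19, 105], [25, 27, 103], [25, 27, 103], [25, 28, 102], [27, 25, 101], [22, 28, 100], [22, 28, 100], [21, 26, 99], [23, 24, 96], [17, 72, 95], [16, 132, 106], [17, 127, 129], [17, 128, 201], [16, 127, 193], [16, 129, 192], [16, 128, 189], [17, 127, 190], [17, 128, 189]]
wal row [163, 164, 171, 176, 174, 172, 183, 80, 88, 91, 91, 92, 91, 91, 91, 91, 90, 91, 90, 91, 90, 92, 91, 90, 91, 91, 91, 91, 92, 92, 92, 92, 92, 93, 94, 93, 93, 94, 94, 95, 95, 95, 95, 98, 97, 45, 138, 175, 185, 176, 177, 187]
```

```bash
python3 - <<'E'
from h import *
import json
im=cv2.imread("pics/w1.png"); hsv=cv2.cvtColor(im,cv2.COLOR_BGR2HSV).astype(int); i=json.load(open("w1.json"))
H,S,V=[hsv[...,k] for k in range(3)]
def m(name,mask,x0,y0,x1,y1,z):
    w=np.zeros(mask.shape,bool); w[y0:y1,x0:x1]=1
    b,c=blob(mask&w); c=c.astype(float)
    # pixel centres -> widen by half a pixel: reported sizes are ~1px short
    R=rect(cast(i,c,z)); print(name,b.sum(),R[0].round(4),np.round(R[1:],2)); return R
m("walnut",(V<110)&(S>110)&(V>60),225,70,300,205,.018)
a=m("b1",(S<60),340,130,440,160,.031); b=m("b2",(S<60),330,200,420,235,.031)
c=(a[0]+b[0])/2; d=a[0]-b[0]; print("base",c,np.linalg.norm(d),np.degrees(np.arctan2(d[1],d[0])))
m("panel",(V>190-0)&(S<136)&(H>14),325,100,440,250,.015)
m("pale",(H>24)&(V>150)&(S<130),290,20,380,70,.016)
E
```

```text
walnut 4465 [0.3915 0.2823] [ 62.28 189.87  86.44]
b1 738 [0.5856 0.2719] [ 16.04 109.    -9.9 ]
b2 700 [0.565  0.1555] [ 18.71 109.34 -10.2 ]
base [0.57525381 0.21373144] 0.11819236971015346 79.96185376436335
panel 3727 [0.5753 0.2111] [118.8  122.61  80.14]
pale 723 [0.5061 0.421 ] [ 14.37  98.37 -15.46]
```

```bash
python3 -c "
from h import *
go(.391,.282,.05,-3.5)"
```

```text
t 1.95 pos [0.4792 0.2539 0.3291] yaw -2.35 | move [ 0.0247 -0.089   0.2791] | turn [-0.0009  0.0008  0.0201] | move if turned first [ 0.0227 -0.0897  0.2791] F [-0.4 -0.   0.6] gap 0.0931 j7 -0.43
```

```bash
python3 -m inch '[{"xyz": [0.0035,-0.0127,0.0399],"turn_vec": [0,0,0.02]},{"xyz": [0.0032,-0.0128,0.0399]},{"xyz": [0.0032,-0.0128,0.0399]},{"xyz": [0.0032,-0.0128,0.0399]},{"xyz": [0.0032,-0.0128,0.0399]},{"xyz": [0.0032,-0.0128,0.0399]},{"xyz": [0.0032,-0.0128,0.0399]},{}]' 0.085 20 |head -3;  python3 -c "
from h import *
go(.391,.282,.006,-3.5)"
```

```text
time: 2.75
position: [0.386, 0.2804, 0.0463]
tool_rot: [[0.059, 0.998, -0.011], [0.998, -0.059, -0.006], [-0.007, -0.01, -1.0]]
t 2.75 pos [0.386  0.2804 0.0463] yaw -3.36 | move [0.0021 0.0053 0.0402] | turn [-0.0105  0.007   0.0025] | move if turned first [0.0019 0.0049 0.0403] F [-0.3  0.2  0.2] gap 0.085 j7 -0.45
```

```bash
python3 -m inch '[{"xyz": [0,0,0.012]},{"xyz": [0,0,0.012]},{"xyz": [0,0,0.008]},{},{}]' |head -3;  python3 -c "
from h import *
go(.391,.282,.006,-3.5)"
```

```text
time: 3.25
position: [0.3926, 0.2823, 0.0192]
tool_rot: [[0.064, 0.998, 0.001], [0.998, -0.064, 0.001], [0.001, 0.001, -1.0]]
t 3.25 pos [0.3926 0.2823 0.0192] yaw -3.66 | move [-0.0004 -0.0016  0.0132] | turn [ 0.0013 -0.0011 -0.0028] | move if turned first [-0.0004 -0.0016  0.0132] F [-0.2 -0.  -0.9] gap 0.085 j7 -0.43
```

```bash
python3 -m inch '[{"xyz": [0,-0.001,0.007]},{"xyz": [0,0,0.006]},{},{}]' |sed -n 2p; python3 -m inch '[{},{},{},{},{},{}]' 0 20;  python3 -m inch '[{"xyz": [0,0,-0.02]},{"xyz": [0,0,-0.03]},{"xyz": [0,0,-0.04]},{"xyz": [0,0,-0.03]},{},{},{}]'; python3 -c "
from h import *
go(.575,.213,.12,-10)
i=cams.camera_info('scene');im=cams.capture('scene'); cv2.imwrite('pics/s1.png',im[60:360,200:600,::-1])"
```

```text
position: [0.3904, 0.2819, 0.005]
time: 4.25
position: [0.3906, 0.282, 0.0053]
tool_rot: [[0.064, 0.998, -0.0], [0.998, -0.064, -0.0], [-0.0, -0.0, -1.0]]
wrist_force: [-0.3, -0.2, -0.1]
finger_gap: 0.0414
finger_force: 0.0
time: 4.95
position: [0.3895, 0.2815, 0.1241]
tool_rot: [[0.064, 0.998, -0.002], [0.998, -0.064, -0.002], [-0.002, -0.002, -1.0]]
wrist_force: [0.1, 0.2, 0.1]
finger_gap: 0.0006
finger_force: 0.0
t 4.95 pos [0.3895 0.2815 0.1241] yaw -3.66 | move [-0.0565  0.1895  0.0038] | turn [-0.002   0.0018  0.1107] | move if turned first [-0.0352  0.1945  0.0041] F [0.1 0.2 0.1] gap 0.0006 j7 -0.51
```

View pics/s1.png

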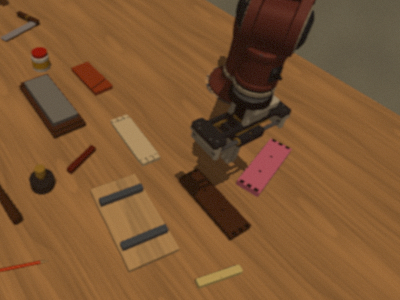

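```bash
python3 - <<'E'
from h import *
i=cams.camera_info("scene"); print(proj(i,[[.3895,.2815,.124],[.391,.282,.018],[.391,.282,.0]])-[200,60])
im=cams.capture("scene");print(); 
w=cams.capture("wrist"); cv2.imwrite("pics/w2.png",w[:,:,::-1]); wi=cams.camera_info("wrist"); print(proj(wi,[[.391,.282,.018],[.3895,.2815,.124],[.3895,.2815,.143]]))
c=im[130:290,330:480,::-1]; cv2.imwrite("pics/s2.png",np.hstack([cv2.resize(c,(450,480),interpolation=2)]))
E
```

```text
[[223.30264184 171.00462312]
 [213.29602241 199.47682113]
 [211.81468295 203.7675912 ]]

[[323.86477387 188.54318866]
 [322.35680354 226.39019001]
 [322.34859442 237.11193142]]
```

View pics/w2.png

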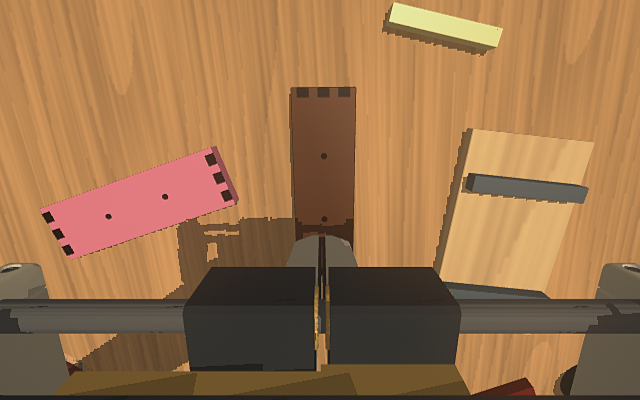

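The board at (323,156) lies exactly under the shut fingers at (322,240) and has not moved. The fingers closed above it, so I'll check the fingertip height in the scene view.

View pics/s2.png

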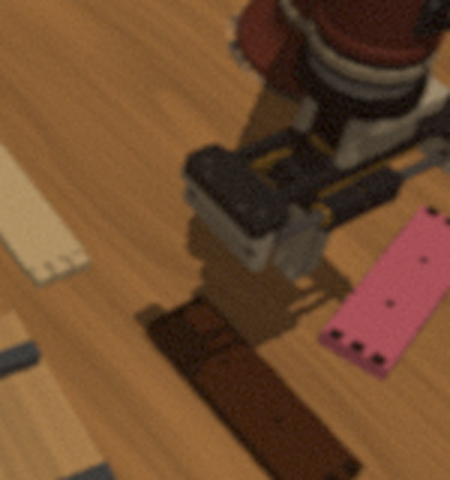

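The fingertips show at (290,278) in this crop. The reported TCP projects to (280,303), so the real tips sit about 30 mm above it. I'll descend with the fingers open and watch the force to find the real tip height.

```bash
python3 -m inch '[{},{"xyz": [0,0,0.02]},{"xyz": [0,0,0.035]},{"xyz": [0,0,0.03]},{"xyz": [0,0,0.02]},{"xyz": [0,0,0.014]},{},{}]' 0.085 20 |grep -E "pos|force|gap"; python3 -m inch '[{"xyz": [0,0,0.003]},{"xyz": [0,0,0.003]},{},{}]'|grep -E "pos|wrist"; python3 -m inch '[{"xyz": [0,0,0.003]},{"xyz": [0,0,0.003]},{},{}]'|grep -E "pos|wrist"; python3 - <<'E'
from h import *
w=cams.capture("wrist"); cv2.imwrite("pics/w3.png",w[:,:,::-1]); go(.3905,.282,0,-3.6)
E
```

```text
position: [0.3907, 0.2819, 0.0061]
wrist_force: [-0.2, 0.7, 0.4]
finger_gap: 0.0597
finger_force: 0.0
position: [0.3907, 0.2822, 0.0005]
wrist_force: [1.0, -0.2, 0.5]
position: [0.3905, 0.282, -0.0059]
wrist_force: [-0.2, -0.2, -0.7]
t 6.75 pos [ 0.3906  0.282  -0.0058] yaw -3.66 | move [-0.     -0.0001 -0.0058] | turn [-0.0001  0.0001 -0.0011] | move if turned first [-0.     -0.0001 -0.0058] F [ 0.1 -0.2 -0.2] gap 0.0851 j7 -0.4
```

View pics/w3.png

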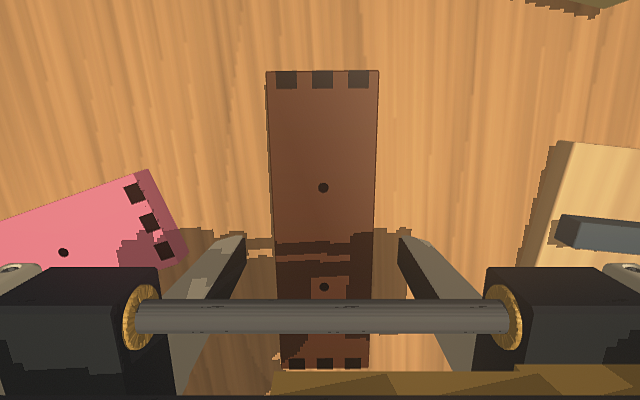

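The open fingers straddle the board (267–379, 70–370), centred at column 322, with no contact at a reported z of -6 mm. I'll carry on down in small guarded steps.

```bash
for k in 1; do python3 -m inch '[{"xyz": [0,0,0.003]},{"xyz": [0,0,0.003]},{"xyz": [0,0,0.003]},{},{}]'|grep -E "pos|wrist"; python3 -m inch '[{"xyz": [0,0,0.002]},{"xyz": [0,0,0.002]},{},{}]'|grep -E "pos|wrist"; python3 -m inch '[{"xyz": [0,0,0.002]},{},{}]'|grep -E "pos|wrist"; done
```

```text
position: [0.3905, 0.282, -0.0149]
wrist_force: [0.4, 0.0, 0.8]
position: [0.3905, 0.282, -0.0188]
wrist_force: [0.4, -0.6, -0.6]
position: [0.3906, 0.282, -0.0208]
wrist_force: [-0.3, 0.5, 0.0]
```

```bash
python3 -m inch '[{"xyz": [0,0,0.002]},{},{}]'|grep -E "pos|wrist"; python3 -m inch '[{"xyz": [0,0,0.002]},{},{}]'|grep -E "pos|wrist";python3 -m inch '[{"xyz": [0,0,0.002]},{},{}]'|grep -E "pos|wrist"
```

```text
position: [0.3905, 0.282, -0.0228]
wrist_force: [0.1, 0.7, 0.6]
position: [0.3905, 0.282, -0.0248]
wrist_force: [-0.0, 0.5, -0.5]
position: [0.3905, 0.282, -0.0268]
wrist_force: [-0.6, 0.7, 0.0]
```

```bash
python3 -m inch '[{"xyz": [0,0,0.0015]},{},{}]'|grep -E "pos|wrist"; python3 -m inch '[{"xyz": [0,0,0.0015]},{},{}]'|grep -E "pos|wrist"
```

```text
position: [0.3906, 0.282, -0.0283]
wrist_force: [-0.4, -0.3, -0.3]
position: [0.3905, 0.282, -0.0298]
wrist_force: [0.7, -0.1, -0.1]
```

```bash
python3 -m inch '[{"xyz": [0,0,0.0015]},{},{}]'|grep -E "pos|wrist"; python3 -m inch '[{"xyz": [0,0,0.0015]},{},{}]'|grep -E "pos|wrist"
```

```text
position: [0.3906, 0.282, -0.0313]
wrist_force: [0.6, 0.2, 0.6]
position: [0.3905, 0.282, -0.0328]
wrist_force: [-1.1, 0.2, -0.5]
```

```bash
python3 -c "
from h import *
im=cams.capture('scene'); cv2.imwrite('pics/s3.png',cv2.resize(im[150:290,370:520],(750,600)[:1]+(560,),interpolation=2)[:,:,::-1])"
```

```text
(no output)
```

View pics/s3.png

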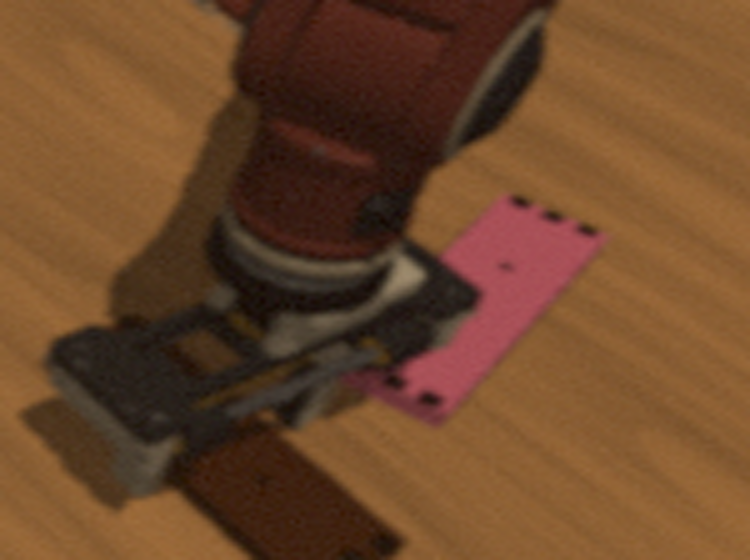

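The tips look close to the bench beside the board, with the finger's end near (145,490). I'll close here and check the gap.

```bash
python3 -m inch '[{},{},{},{}]' 0 20|grep -E "pos|force|gap"
```

```text
position: [0.3907, 0.2821, -0.0327]
wrist_force: [-0.1, 0.9, 0.2]
finger_gap: 0.0596
finger_force: 20.0
```

```bash
python3 -m inch '[{"xyz": [0,0,-0.01]},{"xyz": [0,0,-0.03]},{"xyz": [0,0,-0.04]},{"xyz": [0,0,-0.02]},{},{}]'|grep -E "pos|force|gap"; python3 - <<'E'
from h import *
go(.575,.213,.06,-10)
w=cams.capture("wrist"); cv2.imwrite("pics/w4.png",w[:,:,::-1])
E
```

```text
position: [0.3901, 0.282, 0.0674]
wrist_force: [-0.2, -0.6, -1.4]
finger_gap: 0.0598
finger_force: 20.0
t 11.1 pos [0.3901 0.282  0.0674] yaw -3.65 | move [-0.0571  0.1889  0.0073] | turn [-0.0003 -0.0002  0.1109] | move if turned first [-0.0359  0.1941  0.0074] F [-0.2 -0.6 -1.4] gap 0.0598 j7 -0.45
```

View pics/w4.png

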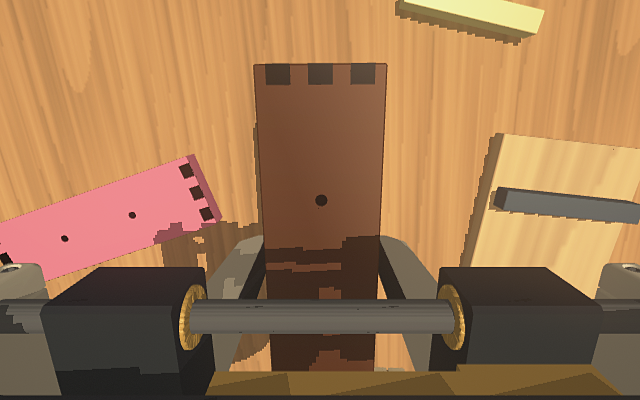

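Walnut is held level; its far edge runs from (254,64) to (387,65).

```bash
python3 - <<'E'
from h import *
s=arm.state();i=cams.camera_info("wrist");R=np.array(s["tool_rot"]);p=np.array(s["position"])
z=p[2]+.0507
q=cast(i,[(254,64),(387,64.5),(254,64),(321.5,200)],z); print(((np.c_[q,np.full(4,z)]-p)@R).round(4), np.linalg.norm(q[1]-q[0]))
E
python3 -m inch '[{"xyz": [-0.008,0.027,0.001]},{"xyz": [-0.008,0.027,0.001]},{"xyz": [-0.008,0.027,0.001]},{"xyz": [-0.008,0.027,0.001]},{"xyz": [-0.008,0.027,0.001]},{"xyz": [-0.008,0.027,0.001],"turn_vec": [0,0,0.055]},{"xyz": [-0.005,0.028,0.0005],"turn_vec": [0,0,0.055]},{}]'|grep -E "pos|force|gap"; python3 -m inch '[{},{}]'|head -1; python3 -c "
from h import *
go(.575,.213,.01,-10)"
```

```text
[[ 0.095  -0.0306 -0.0507]
 [ 0.0947  0.0282 -0.0508]
 [ 0.095  -0.0306 -0.0507]
 [ 0.0326 -0.0008 -0.0507]] 0.05877548380262072
position: [0.5795, 0.2116, 0.0586]
wrist_force: [0.0, -0.1, -1.1]
finger_gap: 0.0597
finger_force: 20.0
time: 12.15
t 12.15 pos [0.5742 0.2161 0.0593] yaw -9.89 | move [-0.0028  0.0015  0.0493] | turn [-0.004  0.001  0.002] | move if turned first [-0.0029  0.0013  0.0493] F [ 0.4  1.6 -1.5] gap 0.0599 j7 -0.31
```

```bash
python3 -m inch '[{"xyz": [-0.003,0.001,0.015]},{"xyz": [0,0,0.02]},{"xyz": [0,0,0.012]},{"xyz": [0,0,0.006]},{},{},{}]'|grep -E "pos|force|gap"; python3 -c "
from h import *
go(.575,.213,-.0015,-10)"
```

```text
position: [0.5775, 0.2127, 0.0086]
wrist_force: [0.3, -0.0, -1.7]
finger_gap: 0.06
finger_force: 20.0
t 12.85 pos [0.5775 0.2127 0.0086] yaw -9.96 | move [-0.0001 -0.0026  0.0101] | turn [ 0.0014 -0.0008  0.0007] | move if turned first [-0.0001 -0.0025  0.0101] F [ 0.3 -0.  -1.7] gap 0.06 j7 -0.28
```

```bash
python3 -m inch '[{"xyz": [0,-0.0025,0.004]},{"xyz": [0,0,0.003]},{},{}]'|grep -E "pos|wrist"; python3 -m inch '[{"xyz": [0,0,0.0015]},{},{}]'|grep -E "pos|wrist"; python3 -m inch '[{"xyz": [0,0,0.001]},{},{}]'|grep -E "pos|wrist"
```

```text
position: [0.5743, 0.2127, 0.0006]
wrist_force: [0.5, 0.2, -1.4]
position: [0.5744, 0.2128, -0.0008]
wrist_force: [-0.8, -0.5, -1.1]
position: [0.5746, 0.2128, -0.0017]
wrist_force: [0.3, 0.1, -0.2]
```

```bash
python3 -m inch '[{"xyz": [0,0,0.0006]},{},{}]'|grep -E "pos|wrist"; python3 -m inch '[{},{},{},{}]' .08|grep -E "gap|wrist"; python3 -m inch '[{"xyz": [0,0,-0.02]},{"xyz": [0,0,-0.04]},{"xyz": [0,0,-0.05]},{"xyz": [0,0,-0.05]},{"xyz": [0,0,-0.05]},{"xyz": [0,0,-0.04]},{},{}]'|grep -E "pos"; python3 - <<'E'
from h import *
import json
go(.507,.421,.1,74)
i=cams.camera_info("wrist"); w=cams.capture("wrist"); cv2.imwrite("pics/w5.png",w[:,:,::-1]); json.dump({k:np.array(v).tolist() for k,v in i.items()},open("w5.json","w"))
t=cams.capture("top"); cv2.imwrite("pics/t5.png",t[:,:,::-1])
E
```

```text
position: [0.5746, 0.2129, -0.0017]
wrist_force: [-1.5, -0.2, 5.3]
wrist_force: [-0.7, -0.6, 0.0]
finger_gap: 0.0794
position: [0.5745, 0.2128, 0.2482]
t 15.35 pos [0.5745 0.2128 0.2482] yaw -9.97 | move [ 0.1932 -0.1027  0.1483] | turn [ 0.0015  0.     -1.4655] | move if turned first [0.1223 0.1815 0.1482] F [ 0.5  0.6 -0.2] gap 0.0801 j7 -0.38
```

View pics/w5.png

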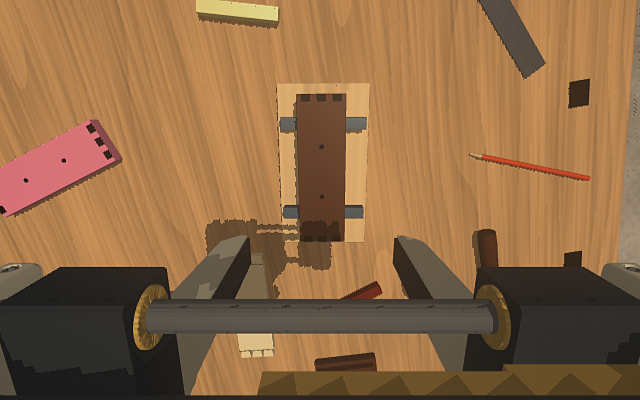

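Walnut lies across both bearers at (321,167), with bearer stubs at (287,124), (356,124), (291,212) and (353,212). I'll measure how well it is centred and locate the pale sticker at (237,12).

```bash
python3 - <<'E'
from h import *
import json
im=cv2.imread("pics/w5.png"); hsv=cv2.cvtColor(im,cv2.COLOR_BGR2HSV).astype(int); i=json.load(open("w5.json"))
H,S,V=[hsv[...,k] for k in range(3)]
def m(name,mask,x0,y0,x1,y1,z):
    w=np.zeros(mask.shape,bool); w[y0:y1,x0:x1]=1
    b,c=blob(mask&w); R=rect(cast(i,c.astype(float),z)); print(name,b.sum(),R[0].round(4),np.round(R[1:],2)); return c
m("walnut",(V<120)&(S>100)&(H<14),290,85,352,245,.049)
cs=[m("stub",S<60,*r,.031) for r in [(275,112,300,135),(344,112,372,135),(278,200,302,222),(343,200,370,222)]]
for z,a,b in [(.031,0,1),(.031,2,3)]:
    R=rect(cast(i,np.vstack([cs[a],cs[b]]).astype(float),z)); print("bearer",R[0].round(4),np.round(R[1:],2))
m("panel",(S<133)&(V>170)&(H>14)|(V<120),265,75,380,250,.015)
for (x,y) in [(278,84),(369,84)]: print(cast(i,[(x,y)],.015))
print("walnut hsv",hsv[180,310],hsv[98,325])
E
```

```text
walnut 6513 [0.5734 0.2132] [ 59.66 188.5   80.39]
stub 203 [0.5423 0.2794] [ 14.85  20.41 -10.03]
stub 257 [0.6272 0.2644] [ 14.85  25.38 -10.03]
stub 194 [0.5224 0.1632] [ 18.72  19.29 -11.17]
stub 232 [0.607  0.1488] [ 17.24  23.78 -10.04]
bearer [0.586  0.2717] [ 14.85 109.14 -10.03]
bearer [0.5657 0.1554] [ 18.69 107.53 -10.04]
panel 14259 [0.5621 0.209 ] [144.89 230.17  79.97]
[[0.53772887 0.32899435]]
[[0.65245925 0.30870575]]
walnut hsv [ 11 147  97] [ 13 107  76]
```

```bash
python3 -m inch '[{"xyz": [0.0322,-0.0171,0.016]},{"xyz": [0.0322,-0.0171,0.016]},{"xyz": [0.0322,-0.0171,0.016]},{"xyz": [0.0322,-0.0171,0.016]},{"xyz": [0.0322,-0.0171,0.016]},{"xyz": [0.0322,-0.0171,0.016]},{"turn_vec": [0,0,-0.1466]}]' .06 |head -1; python3 -m inch '[{"turn_vec": [0,0,-0.1465]},{"turn_vec": [0,0,-0.1465]},{"turn_vec": [0,0,-0.1465]},{"turn_vec": [0,0,-0.1465]},{"turn_vec": [0,0,-0.1465]},{"turn_vec": [0,0,-0.1465]},{"turn_vec": [0,0,-0.1465]},{"turn_vec": [0,0,-0.1465]}]'|head -1;  python3 -m inch '[{"turn_vec": [0,0,-0.1465]},{},{},{}]'|head -1; python3 - <<'E'
from h import *
import json
go(.5065,.421,.0,74)
i=cams.camera_info("wrist"); w=cams.capture("wrist"); cv2.imwrite("pics/w6.png",w[:,:,::-1])
hsv=cv2.cvtColor(w,cv2.COLOR_RGB2HSV).astype(int); H,S,V=[hsv[...,k] for k in range(3)]
for th in (130,105):
  m,c=blob((H>24)&(H<40)&(V>150)&(S<th)&(S>50)); R=rect(cast(i,c.astype(float),.016)); print(m.sum(),R[0].round(4),np.round(R[1:],2),c.min(0),c.max(0))
E
```

```text
time: 16.15
time: 16.95
time: 17.35
t 17.35 pos [0.5064 0.4206 0.1507] yaw 73.86 | move [-0.0002  0.0007  0.1507] | turn [-0.0015 -0.001  -0.0024] | move if turned first [-0.      0.0004  0.1507] F [ 0.6 -0.1  0.4] gap 0.06 j7 0.54
878 [0.5055 0.4212] [ 14.02  97.77 -15.84] [316 137] [329 226]
819 [0.5061 0.4216] [ 13.4   96.75 -16.15] [317 138] [329 226]
```

```bash
python3 -m inch '[{"xyz": [0,0,0.03]},{"xyz": [0.0005,0.0005,0.04]},{"xyz": [0,0,0.04]},{"xyz": [0,0,0.035]},{"xyz": [0,0,0.02]},{"xyz": [0,0,0.01]},{},{}]' .045 |grep -E "pos|wrist"; python3 -m inch '[{"xyz": [0,0,0.004]},{},{}]'|grep -E "pos|wrist";python3 -m inch '[{},{},{},{},{}]' 0 12|grep -E "pos|force|gap"
```

```text
position: [0.5073, 0.4222, -0.0223]
wrist_force: [0.2, -1.1, 0.4]
position: [0.5068, 0.4217, -0.0266]
wrist_force: [-0.3, 0.1, -0.3]
position: [0.5065, 0.4215, -0.0274]
wrist_force: [-0.1, -0.2, 0.7]
finger_gap: 0.0157
finger_force: 12.0
```

```bash
python3 -m inch '[{"xyz": [0,0,-0.02]},{"xyz": [0,0,-0.04]},{"xyz": [0,0,-0.045]},{"xyz": [0,0,-0.025]},{},{}]'|grep -E "pos|gap"; python3 -c "
from h import *
go(.585,.2722,.1,80)"
```

```text
position: [0.5062, 0.4212, 0.1025]
finger_gap: 0.0158
t 19.6 pos [0.5062 0.4212 0.1025] yaw 73.97 | move [-0.1169 -0.1215  0.0025] | turn [-2.000e-04 -1.000e-04 -1.052e-01] | move if turned first [-0.1035 -0.1331  0.0025] F [ 0.6 -1.  -0.4] gap 0.0158 j7 0.53
```

```bash
python3 -m inch '[{"turn_vec": [0,0,-0.105]},{"xyz": [-0.0207,-0.0266,0]},{"xyz": [-0.0207,-0.0266,0]},{"xyz": [-0.0207,-0.0266,0.003]},{"xyz": [-0.0207,-0.0266,0]},{"xyz": [-0.0207,-0.0267,0]},{},{}]'|grep -E "pos|gap"; python3 -m inch '[{"xyz": [0,0,0.02]},{"xyz": [0,0,0.02]},{"xyz": [0,0,0.01]},{},{},{}]'|head -1;python3 -c "
from h import *
go(.585,.2722,.0216,80)"
```

```text
position: [0.5843, 0.2708, 0.0974]
finger_gap: 0.016
time: 21.0
t 21.0 pos [0.5858 0.2732 0.0506] yaw 80.02 | move [ 0.0006 -0.0012  0.029 ] | turn [0.0012 0.0013 0.0004] | move if turned first [ 0.0006 -0.0011  0.029 ] F [-0.4  1.   0.5] gap 0.0156 j7 0.86
```

```bash
python3 -m inch '[{"xyz": [0.0006,-0.0012,0.015]},{"xyz": [0,0,0.009]},{"xyz": [0,0,0.003]},{},{},{}]'|grep -E "pos|wrist"; python3 -m inch '[{"xyz": [0,0,0.0015]},{},{},{}]'|grep -E "pos|wrist"; python3 -m inch '[{"xyz": [0,0,0.001]},{},{}]'|grep -E "pos|wrist"
```

```text
position: [0.5849, 0.2716, 0.0232]
wrist_force: [0.3, 0.2, -0.1]
position: [0.5849, 0.2716, 0.0216]
wrist_force: [0.1, 0.6, 1.6]
position: [0.585, 0.2716, 0.0216]
wrist_force: [-1.3, -0.4, 6.9]
```

```bash
python3 -m inch '[{},{},{},{}]' .045|grep -E "gap|wrist"; python3 -m inch '[{"xyz": [0,0,-0.02]},{"xyz": [0,0,-0.04]},{"xyz": [0,0,-0.04]},{"xyz": [0,0,-0.03]},{},{}]'|grep pos; python3 -c "
from h import *
go(.58,-.004,.16,110.8)
i=cams.camera_info('top'); im=cams.capture('top'); cv2.imwrite('pics/t6.png',im[:,:,::-1])"
```

```text
wrist_force: [-0.1, -0.9, -0.3]
finger_gap: 0.0426
position: [0.5844, 0.2713, 0.1504]
t 23.3 pos [0.5844 0.2713 0.1504] yaw 79.99 | move [-0.0435 -0.2719 -0.0096] | turn [ 1.000e-04  6.000e-04 -5.377e-01] | move if turned first [ 0.1019 -0.2558 -0.0096] F [ 0.1 -0.8 -0.3] gap 0.045 j7 0.88
```

```bash
python3 -m inch '[{"xyz": [-0.0062,-0.0388,-0.0014]},{"xyz": [-0.0062,-0.0388,-0.0014]},{"xyz": [-0.0062,-0.0388,-0.0014]},{"xyz": [-0.0062,-0.0388,-0.0014]},{"xyz": [-0.0062,-0.0388,-0.0014]},{"xyz": [-0.0062,-0.0389,-0.0014]},{"xyz": [-0.0062,-0.0389,-0.0014]}]' .06|head -1; python3 -m inch '[{"turn_vec": [0,0,-0.1345]},{"turn_vec": [0,0,-0.1345]},{"turn_vec": [0,0,-0.1345]},{"turn_vec": [0,0,-0.1345]},{},{},{}]'|head -1;  python3 - <<'E'
from h import *
i=cams.camera_info("wrist"); w=cams.capture("wrist"); cv2.imwrite("pics/w7.png",w[:,:,::-1])
hsv=cv2.cvtColor(w,cv2.COLOR_RGB2HSV).astype(int); H,S,V=[hsv[...,k] for k in range(3)]
p=proj(i,[[.58,-.004,.016]])[0].astype(int); print(p,hsv[p[1]-30:p[1]+5:6,p[0]].tolist())
for th in (70,85):
  W=np.zeros(H.shape,bool); W[p[1]-80:min(p[1]+80,262),p[0]-40:p[0]+40]=1
  m,c=blob(((H<9)|(H>172))&(V>th)&(S>140)&W); R=rect(cast(i,c.astype(float),.016)); print(m.sum(),R[0].round(4),np.round(R[1:],2),c.min(0),c.max(0))
go(*R[0],.0,110.8)
E
```

```text
time: 24.05
time: 24.75
[321 182] [[6, 166, 158], [6, 169, 160], [6, 167, 162], [6, 166, 161], [6, 167, 162], [6, 165, 164]]
1252 [ 0.5818 -0.0036] [15.25 99.32 20.29] [314 139] [328 227]
1243 [ 0.5818 -0.0036] [15.25 99.26 20.29] [314 139] [328 227]
t 24.8 pos [ 0.5796 -0.0038  0.1594] yaw 110.74 | move [-0.0023 -0.0006  0.1594] | turn [ 0.0003 -0.0011 -0.001 ] | move if turned first [-0.0021 -0.0006  0.1594] F [-0.5  0.2 -0.6] gap 0.0602 j7 1.77
```

```bash
python3 -m inch '[{"xyz": [-0.002,-0.0006,0.03],"turn_vec": [0,0,0.009]},{"xyz": [0,0,0.04]},{"xyz": [0,0,0.04]},{"xyz": [0,0,0.04]},{"xyz": [0,0,0.023]},{"xyz": [0,0,0.01]},{},{}]' .045 |grep -E "pos|wrist"; python3 -m inch '[{"xyz": [0,0,0.004]},{},{}]'|grep -E "pos|wrist";python3 -m inch '[{},{},{},{},{}]' 0 12|grep -E "pos|force|gap"
```

```text
position: [0.5832, -0.0036, -0.0219]
wrist_force: [0.7, 0.1, 1.1]
position: [0.5825, -0.0037, -0.0263]
wrist_force: [-0.6, 0.3, -0.0]
position: [0.582, -0.0037, -0.027]
wrist_force: [0.1, 0.3, 1.0]
finger_gap: 0.0162
finger_force: 12.0
```

```bash
python3 -m inch '[{"xyz": [0,0,-0.02]},{"xyz": [0,0,-0.04]},{"xyz": [0,0,-0.045]},{"xyz": [0,0,-0.025]},{},{}]'|grep -E "pos|gap"; python3 -m inch '[{"turn_vec": [0,0,0.1325]},{"turn_vec": [0,0,0.1325]},{"turn_vec": [0,0,0.1325]},{"turn_vec": [0,0,0.132]},{},{}]'|head -1; python3 -c "
from h import *
go(.564,.154,.1,80)"
```

```text
position: [0.5818, -0.0038, 0.103]
finger_gap: 0.016
time: 27.6
t 27.6 pos [ 0.581  -0.0037  0.1014] yaw 80.14 | move [0.0437 0.1525 0.0014] | turn [-0.001  -0.003   0.0024] | move if turned first [0.0441 0.1524 0.0014] F [ 0.3  0.2 -0.5] gap 0.0156 j7 1.32
```

```bash
python3 -m inch '[{"xyz": [0.0088,0.0305,0]},{"xyz": [0.0088,0.0305,0]},{"xyz": [0.0088,0.0305,0]},{"xyz": [0.0088,0.0305,0]},{"xyz": [0.0088,0.0305,0]},{},{}]'|head -1; python3 -m inch '[{"xyz": [0,0,0.02]},{"xyz": [0,0,0.02]},{"xyz": [0,0,0.01]},{},{},{}]'|head -1;python3 -c "
from h import *
go(.564,.154,.022,80)"
```

```text
time: 28.3
time: 28.9
t 28.9 pos [0.5662 0.1539 0.0539] yaw 79.94 | move [ 0.0022 -0.0003  0.0319] | turn [ 0.0006  0.0017 -0.001 ] | move if turned first [ 0.0021 -0.0003  0.0319] F [ 0.2  0.4 -0.7] gap 0.0158 j7 1.04
```

```bash
python3 -m inch '[{"xyz": [0.002,0,0.015]},{"xyz": [0,0,0.012]},{"xyz": [0,0,0.003]},{},{},{}]'|grep -E "pos|wrist"; python3 -m inch '[{"xyz": [0,0,0.0015]},{},{},{}]'|grep -E "pos|wrist"; python3 -m inch '[{"xyz": [0,0,0.0008]},{},{}]'|grep -E "pos|wrist"
```

```text
position: [0.5638, 0.1546, 0.0234]
wrist_force: [-0.4, 0.5, -0.1]
position: [0.5638, 0.1546, 0.0219]
wrist_force: [-0.3, 0.1, 4.1]
position: [0.5638, 0.1546, 0.0219]
wrist_force: [-0.8, -0.2, 7.8]
```

```bash
python3 -m inch '[{},{},{},{}]' .045|grep -E "gap|wrist"; python3 -m inch '[{"xyz": [0,0,-0.02]},{"xyz": [0,0,-0.04]},{"xyz": [0,0,-0.05]},{"xyz": [0,0,-0.05]},{"xyz": [0,0,-0.04]},{}]'|grep pos; python3 -c "
from h import *
go(.46,.0125,.2,-6.2)"
```

```text
wrist_force: [-0.0, 0.2, -0.3]
finger_gap: 0.0425
position: [0.5672, 0.1557, 0.2272]
t 31.2 pos [0.5672 0.1557 0.2272] yaw 79.96 | move [ 0.0809 -0.1599  0.0253] | turn [0.014  0.005  1.5037] | move if turned first [-0.154  -0.0911  0.0272] F [-0.   0.8  0.5] gap 0.0448 j7 1.06
```

```bash
python3 -m inch '[{"turn_vec": [0,0,0.15]},{"turn_vec": [0,0,0.15]},{"turn_vec": [0,0,0.15]},{"turn_vec": [0,0,0.15]},{"turn_vec": [0,0,0.15]},{"turn_vec": [0,0,0.15]},{"turn_vec": [0,0,0.15]},{"turn_vec": [0,0,0.15]}]' .085|head -1; python3 -m inch '[{"turn_vec": [0,0,0.15]},{"turn_vec": [0,0,0.15]},{"xyz": [-0.038,-0.0228,0.007]},{"xyz": [-0.038,-0.0228,0.007]},{"xyz": [-0.038,-0.0228,0.007]},{"xyz": [-0.038,-0.0228,0.007]},{},{}]'|head -1;  python3 - <<'E'
from h import *
import json
go(.43,.013,.0,-6.2)
i=cams.camera_info("wrist"); w=cams.capture("wrist"); cv2.imwrite("pics/w8.png",w[:,:,::-1]);json.dump({k:np.array(v).tolist() for k,v in i.items()},open("w8.json","w"))
E
```

```text
time: 32.0
time: 32.8
t 32.8 pos [0.4559 0.0122 0.1921] yaw -6.1 | move [-0.002  -0.0256  0.1921] | turn [-0.0013 -0.      0.0017] | move if turned first [-0.002  -0.0258  0.1921] F [ 0.1 -0.1  0.4] gap 0.0851 j7 -0.03
```

View pics/w8.png

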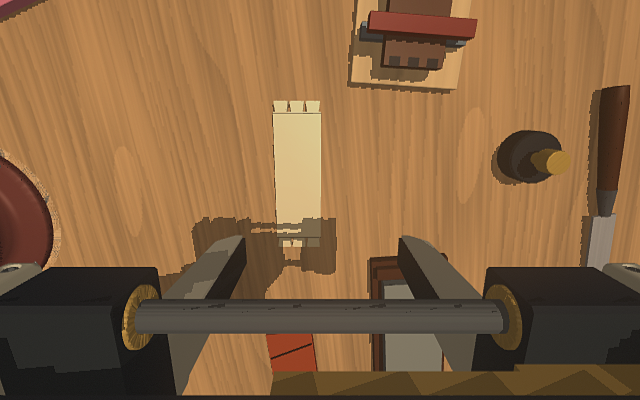

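Maple spans columns 273–321 from row 101 to about 247, partly in the arm's shadow. The red sticker sits across the walnut at (422,25), and the weight is at (530,157).

```bash
python3 - <<'E'
from h import *
import json
im=cv2.imread("pics/w8.png"); hsv=cv2.cvtColor(im,cv2.COLOR_BGR2HSV).astype(int); i=json.load(open("w8.json"))
H,S,V=[hsv[...,k] for k in range(3)]
W=np.zeros(H.shape,bool); W[95:218,265:330]=1
m,c=blob((S<112)&(V>170)&W); P=cast(i,c.astype(float),.012); R=rect(P); print(m.sum(),R[0].round(4),np.round(R[1:],2))
a=np.radians(R[3]); u=np.array([np.cos(a),np.sin(a)]); print("long",R[3]); far=(P@u).max()
n=np.array([-u[1],u[0]]); s=P@n; off=(s.max()+s.min())/2; print("centre",(far-.09)*u+off*n+0.0005*u)
print("near end",cast(i,[(289,247),(319,247)],.012), "pred", (far-.18)*u+off*n)
go(*((far-.09)*u+off*n+.0005*u),-.027,R[3]-90)
E
```

```text
4811 [0.4264 0.0243] [ 55.2  125.11  83.76]
long 83.75923919677734
centre [ 0.4234592  -0.00251485]
near end [[ 0.40276866 -0.07712861]
 [ 0.44131072 -0.08126054]] pred [ 0.41362125 -0.09247853]
t 32.85 pos [0.457  0.0134 0.1923] yaw -5.96 | move [-0.0194 -0.0316  0.2193] | turn [-0.0003 -0.0004  0.0048] | move if turned first [-0.0194 -0.0316  0.2193] F [0.3 0.2 0.2] gap 0.0846 j7 -0.03
```

```bash
python3 -m inch '[{"xyz": [-0.0031,-0.0157,0.03],"turn_vec": [0,0,0.005]},{"xyz": [-0.0031,-0.0157,0.04]},{"xyz": [0,0,0.04]},{"xyz": [0,0,0.04]},{"xyz": [0,0,0.03]},{"xyz": [0,0,0.015]},{},{}]' |grep -E "wrist"; python3 -c "
from h import *
go(.4252,.0105,-.033,-6.2)"
```

```text
wrist_force: [0.1, 0.7, 0.1]
t 33.65 pos [ 0.4258  0.0109 -0.0026] yaw -6.17 | move [-0.0004 -0.0005  0.0304] | turn [ 0.0001 -0.0004  0.0005] | move if turned first [-0.0004 -0.0005  0.0304] F [0.1 0.7 0.1] gap 0.0851 j7 0.14
```

```bash
python3 -m inch '[{"xyz": [0,0,0.013]},{"xyz": [0,0,0.01]},{"xyz": [0,0,0.004]},{},{}]' |grep -E "pos|wrist"; python3 -m inch '[{"xyz": [0,0,0.003]},{"xyz": [0,0,0.0015]},{},{}]' |grep -E "pos|wrist"; python3 -m inch '[{},{},{},{}]' 0 15|grep -E "pos|force|gap"
```

```text
position: [0.4252, 0.01, -0.029]
wrist_force: [0.2, 0.1, -1.2]
position: [0.4249, 0.0099, -0.0338]
wrist_force: [0.7, 0.3, -0.1]
position: [0.4249, 0.0099, -0.0338]
wrist_force: [-0.3, -0.5, -0.4]
finger_gap: 0.0578
finger_force: 0.2
```

```bash
python3 -m inch '[{},{}]' |grep -E "pos|force|gap"; python3 -m inch '[{"xyz": [0,0,-0.01]},{"xyz": [0,0,-0.03]},{"xyz": [0,0,-0.04]},{"xyz": [0,0,-0.04]},{"xyz": [0,0,-0.03]},{},{}]'|grep -E "pos|force|gap"; python3 - <<'E'
from h import *
go(.575,.213,.115,-10)
s=arm.state(); R=np.array(s["tool_rot"]);p=np.array(s["position"])
i=cams.camera_info("wrist"); w=cams.capture("wrist"); cv2.imwrite("pics/w9.png",w[:,:,::-1])
z=p[2]+.0338+.012
hsv=cv2.cvtColor(w,cv2.COLOR_RGB2HSV).astype(int); H,S,V=[hsv[...,k] for k in range(3)]
W=np.zeros(H.shape,bool); W[30:230,220:420]=1
m,c=blob((S<112)&(V>170)&W); q=cast(i,c.astype(float),z); t=(np.c_[q,np.full(len(q),z)]-p)@R
print(m.sum(),t.min(0).round(4),t.max(0).round(4),c.min(0),c.max(0)); r=rect(t[:,:2]); print(np.round(r[1:],2))
E
```

```text
position: [0.425, 0.0099, -0.0338]
wrist_force: [0.8, 0.3, -0.7]
finger_gap: 0.0554
finger_force: 15.0
position: [0.4246, 0.0102, 0.1166]
wrist_force: [-0.1, 0.4, -1.2]
finger_gap: 0.0561
finger_force: 15.0
t 35.85 pos [0.4246 0.0102 0.1166] yaw -6.24 | move [0.2179 0.1275 0.0019] | turn [ 0.0007 -0.0007  0.0656] | move if turned first [0.2258 0.113  0.0016] F [-0.1  0.4 -1.2] gap 0.0561 j7 0.04
14063 [ 0.0153 -0.0285 -0.0458] [ 0.0781  0.027  -0.0457] [263 104] [380 229]
[55.39 62.7   0.07]
```

```bash
python3 -m inch '[{"turn_vec": [0,0,0.066]},{"xyz": [0.0376,0.0188,0]},{"xyz": [0.0376,0.0188,0]},{"xyz": [0.0376,0.0188,0]},{"xyz": [0.0376,0.0188,0]},{"xyz": [0.0376,0.0188,0]},{"xyz": [0.0376,0.0188,0]},{}]'|head -1; python3 -m inch '[{},{"xyz": [0,0,0.02]},{"xyz": [0,0,0.02]},{"xyz": [0,0,0.01]},{},{},{}]'|head -1;python3 -c "
from h import *
go(.5745,.213,.0312,-10)"
```

```text
time: 36.7
time: 37.4
t 37.4 pos [0.576  0.2122 0.0671] yaw -10.08 | move [ 0.0005 -0.0017  0.0359] | turn [ 0.0015 -0.0007 -0.0014] | move if turned first [ 0.0005 -0.0017  0.0359] F [ 0.2  0.4 -1.6] gap 0.0557 j7 -0.31
```

```bash
python3 -m inch '[{"xyz": [0.0005,-0.001,0.015]},{"xyz": [0,0,0.012]},{"xyz": [0,0,0.005]},{},{},{}]'|grep -E "pos|wrist"; python3 -m inch '[{"xyz": [0,-0.0005,0.0015]},{"xyz": [0,0,0.001]},{},{}]'|grep -E "pos|wrist"; python3 -m inch '[{"xyz": [0,0,0.001]},{},{}]'|grep -E "pos|wrist"
```

```text
position: [0.575, 0.2132, 0.0347]
wrist_force: [-0.1, 0.1, -2.0]
position: [0.5739, 0.2132, 0.0317]
wrist_force: [0.1, 0.3, -0.6]
position: [0.5741, 0.2132, 0.0312]
wrist_force: [-1.0, -0.9, 5.4]
```

Contact came at the expected height. Now release, rise, and look at the stack and the weight.

```bash
python3 -m inch '[{},{},{},{}]' .08|grep -E "gap|wrist"; python3 -m inch '[{"xyz": [0,0,-0.02]},{"xyz": [0,0,-0.04]},{"xyz": [0,0,-0.05]},{"xyz": [0,0,-0.05]},{"xyz": [0,0,-0.05]},{},{}]'|grep pos; python3 - <<'E'
from h import *
import json
go(.69,.006,.2,-10)
i=cams.camera_info("wrist"); w=cams.capture("wrist"); cv2.imwrite("pics/w10.png",w[:,:,::-1]);json.dump({k:np.array(v).tolist() for k,v in i.items()},open("w10.json","w"))
hsv=cv2.cvtColor(w,cv2.COLOR_RGB2HSV).astype(int); H,S,V=[hsv[...,k] for k in range(3)]
W=np.zeros(H.shape,bool); W[20:240,250:400]=1
m,c=blob((S<112)&(V>170)&W); r=rect(cast(i,c.astype(float),.077)); print("maple",m.sum(),r[0].round(4),np.round(r[1:],2),c.min(0),c.max(0))
E
```

```text
wrist_force: [-0.2, -0.9, 0.6]
finger_gap: 0.079
position: [0.5745, 0.2133, 0.2419]
t 39.8 pos [0.5745 0.2133 0.2419] yaw -10.05 | move [-0.184   0.1498  0.0419] | turn [ 0.0024 -0.0016 -0.0009] | move if turned first [-0.1841  0.1497  0.0419] F [-0.6  0.  -0.7] gap 0.08 j7 -0.38
maple 5735 [0.5847 0.2188] [ 76.2  139.46  79.89] [296 109] [364 228]
```

View pics/w10.png

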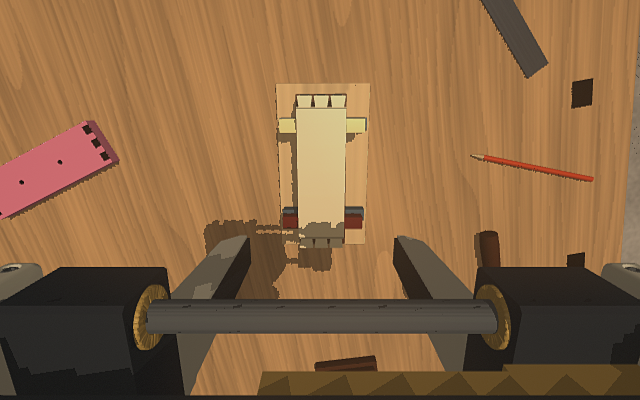

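The stack looks right: pale sticker at (287/356,125), red sticker at (290/353,221), maple centred at (321,172). I'll check the sticker positions numerically.

```bash
python3 - <<'E'
from h import *
import json
im=cv2.imread("pics/w10.png"); hsv=cv2.cvtColor(im,cv2.COLOR_BGR2HSV).astype(int); i=json.load(open("w10.json"))
H,S,V=[hsv[...,k] for k in range(3)]
def c(mask,x0,y0,x1,y1):
    W=np.zeros(H.shape,bool); W[y0:y1,x0:x1]=1; return blob(mask&W)[1].astype(float)
p=(H>22)&(V>120)&(S<130); r=((H<9)|(H>172))&(S>100)&(V>60)
for n,k,a,b in [("pale",p,(275,112,295,138),(348,112,372,138)),("red",r,(276,205,298,235),(345,205,370,235))]:
    R=rect(cast(i,np.vstack([c(k,*a),c(k,*b)]),.065)); print(n,R[0].round(4),np.round(R[1:],2))
m=c((S<112)&(V>170),297,107,348,222); R=rect(cast(i,m,.077)); a=np.radians(R[3]); u=np.array([np.cos(a),np.sin(a)]); P=cast(i,m,.077); n=np.array([-u[1],u[0]]); s=P@n
print("maple",np.round(R[1:],2),((P@u).max()-.078)*u+(s.max()+s.min())/2*n)
E
```

```text
pale [0.5846 0.2723] [ 15.72  98.49 -10.8 ]
red [0.5644 0.1557] [ 15.65  98.16 -10.93]
maple [ 56.01 131.46  78.76] [0.57325071 0.21296065]
```

```bash
python3 -m inch '[{"xyz": [-0.0306,0.025,0.003]},{"xyz": [-0.0306,0.025,0.003]},{"xyz": [-0.0306,0.025,0.003]},{"xyz": [-0.0306,0.025,0.003]},{"xyz": [-0.0306,0.025,0.003]},{"xyz": [-0.0306,0.025,0.003]},{},{}]' .06|head -1; python3 - <<'E'
from h import *
import json
go(.69,.006,.2,-10)
i=cams.camera_info("wrist"); w=cams.capture("wrist"); cv2.imwrite("pics/w11.png",w[:,:,::-1])
hsv=cv2.cvtColor(w,cv2.COLOR_RGB2HSV).astype(int); H,S,V=[hsv[...,k] for k in range(3)]
W=np.zeros(H.shape,bool); W[60:262,250:400]=1
p=proj(i,[[.69,.006,.066],[.69,.006,.03]]); print(p)
m,c=blob((H>14)&(S>175)&(V>120)&W); 
(e,ax,an)=cv2.fitEllipse(c.astype(np.float32)); print("knob",m.sum(),e,ax,c.min(0),c.max(0),cast(i,[e],.066))
m,c=blob((V<75)&(S<110)&W); e,rr=cv2.minEnclosingCircle(c.astype(np.float32)); print("disc",m.sum(),e,rr,c.min(0),c.max(0),cast(i,[e],.03))
E
```

```text
time: 40.65
t 40.65 pos [0.6885 0.0051 0.2197] yaw -10.2 | move [0.0012 0.0014 0.0197] | turn [-0.0051  0.0009 -0.0035] | move if turned first [0.0012 0.0014 0.0197] F [ 0.3  1.8 -0. ] gap 0.06 j7 -0.03
[[324.24449458 178.23452759]
 [324.17359714 172.33153422]]Traceback (most recent call last):
  File "<stdin>", line 8, in <module>
  File "h.py", line 13, in blob
    k=1+np.argmax(st[1:,4]) if seed is None else l[int(seed[1]),int(seed[0])]
        ~~~~~~~~~^^^^^^^^^^
    return _wrapfunc(a, 'argmax', axis=axis, out=out, **kwds)
    return bound(*args, **kwds)
ValueError: attempt to get argmax of an empty sequence
```

View pics/w11.png

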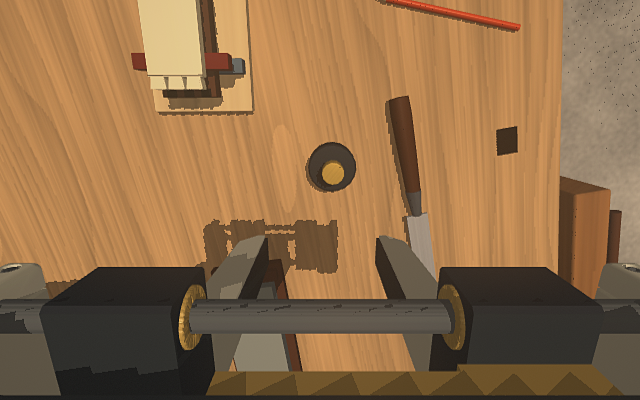

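The weight's disc is at (331,167) and its knob at (333,174). I'll localise both by masks.

```bash
python3 - <<'E'
from h import *
im=cv2.imread("pics/w11.png"); hsv=cv2.cvtColor(im,cv2.COLOR_BGR2HSV).astype(int); H,S,V=[hsv[...,k] for k in range(3)]
i=cams.camera_info("wrist"); print(hsv[174,333],hsv[155,325],hsv[174,318:350,1].tolist(),hsv[174,318:350,2].tolist())
W=np.zeros(H.shape,bool); W[138:195,300:362]=1
m,c=blob((V>110)&(S>100)&((np.indices(H.shape)[0]-174)**2+(np.indices(H.shape)[1]-333)**2<14**2)); e,rr=cv2.minEnclosingCircle(c.astype(np.float32)); print("knob",m.sum(),e,rr,c.min(0),c.max(0),cast(i,[c.min(0)*.5+c.max(0)*.5],.066))
m,c=blob((V<85)&(S<120)&W); print("disc",m.sum(),c.min(0),c.max(0),cast(i,[(c.min(0)+c.max(0))/2],.03))
E
```

```text
[ 19 170 185] [16 81 72] [109, 111, 107, 114, 170, 170, 168, 170, 167, 167, 169, 169, 168, 168, 168, 170, 169, 168, 168, 167, 169, 169, 169, 167, 171, 172, 101, 64, 81, 80, 81, 78] [61, 60, 57, 58, 188, 192, 185, 186, 188, 186, 183, 184, 191, 188, 188, 185, 184, 187, 191, 188, 187, 190, 189, 186, 194, 194, 71, 64, 69, 70, 69, 69]
knob 411 (332.5, 172.28260803222656) 11.813111305236816 [322 161] [343 184] [[0.70053628 0.01305139]]
disc 1358 [308 142] [355 191] [[0.70043746 0.01385477]]
```

```bash
python3 -m inch '[{"xyz": [0.005,0.011,0]},{},{},{}]'|head -1; python3 - <<'E'
from h import *
i=cams.camera_info("wrist"); w=cams.capture("wrist"); hsv=cv2.cvtColor(w,cv2.COLOR_RGB2HSV).astype(int); H,S,V=[hsv[...,k] for k in range(3)]
x,y=proj(i,[[.7005,.0122,.066]])[0]; print(x,y); I=np.indices(H.shape)
m,c=blob((V>110)&(S>100)&((I[0]-y)**2+(I[1]-x)**2<16**2)&(S<190)); print("knob",m.sum(),c.min(0),c.max(0),cast(i,[(c.min(0)+c.max(0))/2],.066),[np.linalg.norm(np.diff(cast(i,[c.min(0),(c[:,0].max(),c[:,1].min())],.066),axis=0)),np.linalg.norm(np.diff(cast(i,[c.min(0),(c[:,0].min(),c[:,1].max())],.066),axis=0))])
W=(abs(I[0]-y)<34)&(abs(I[1]-x)<30); m,c=blob((V<85)&(S<120)&W); print("disc",m.sum(),c.min(0),c.max(0),cast(i,[(c.min(0)+c.max(0))/2],.03))
go(.7005,.0122,.1,-10)
E
```

```text
time: 41.1
322.0297099199809 177.18330302391658
knob 399 [312 166] [333 189] [[0.7009642  0.01174479]] [np.float64(0.02371374685079167), np.float64(0.026698249044466296)]
disc 1330 [299 148] [345 196] [[0.7003426  0.01150802]]
t 41.15 pos [0.7008 0.0099 0.2227] yaw -10.0 | move [ 0.0022 -0.0006  0.1227] | turn [-0.0005 -0.0001 -0.    ] | move if turned first [ 0.0023 -0.0007  0.1227] F [ 0.  -0.6 -0. ] gap 0.06 j7 -0.04
```

```bash
python3 -m inch '[{"xyz": [0.0014,-0.0003,0.03]},{"xyz": [0,0,0.04]},{"xyz": [0,0,0.045]},{"xyz": [0,0,0.045]},{"xyz": [0,0,0.03]},{"xyz": [0,0,0.015]},{},{}]' .05 |grep -E "pos|wrist"; python3 -c "
from h import *
go(.7007,.0113,.003,-10)"
```

```text
position: [0.7026, 0.0104, 0.0193]
wrist_force: [-0.3, 0.1, 0.2]
t 41.95 pos [0.7026 0.0104 0.0193] yaw -10.05 | move [ 0.0005 -0.0021  0.0163] | turn [ 0.003  -0.0002 -0.0008] | move if turned first [ 0.0005 -0.0021  0.0163] F [-0.3  0.1  0.2] gap 0.0499 j7 0.02
```

```bash
python3 -m inch '[{"xyz": [0.0005,-0.001,0.008]},{"xyz": [0,0,0.005]},{},{}]' |grep -E "pos|wrist";python3 -m inch '[{"xyz": [0,0,0.002]},{},{}]' |grep -E "pos|wrist"; python3 -m inch '[{},{},{},{},{},{}]' 0 45|grep -E "pos|force|gap"
```

```text
position: [0.7005, 0.0113, 0.0049]
wrist_force: [0.2, -0.6, 1.1]
position: [0.7004, 0.0113, 0.0027]
wrist_force: [-0.1, 0.5, 0.7]
position: [0.7013, 0.0111, 0.0028]
wrist_force: [3.5, -1.0, -1.4]
finger_gap: 0.0251
finger_force: 45.0
```

```bash
python3 -m inch '[{"xyz": [0,0,-0.01]},{"xyz": [0,0,-0.03]},{"xyz": [0,0,-0.04]},{"xyz": [0,0,-0.04]},{"xyz": [0,0,-0.03]},{"xyz": [0,0,-0.01]},{},{}]'|grep -E "pos|force|gap"; python3 -c "
from h import *
go(.5738,.213,.155,-10)"
```

```text
position: [0.6979, 0.0118, 0.1596]
wrist_force: [-0.9, -0.2, -7.7]
finger_gap: 0.0253
finger_force: 45.0
t 44.05 pos [0.6979 0.0118 0.1596] yaw -10.05 | move [ 0.1765 -0.1572  0.0055] | turn [-0.0067  0.0006 -0.0009] | move if turned first [ 0.1766 -0.1571  0.0046] F [-0.9 -0.2 -7.7] gap 0.0253 j7 -0.02
```

```bash
python3 -m inch '[{"xyz": [0.011,-0.0098,0]},{"xyz": [0.0257,-0.0229,0]},{"xyz": [0.0257,-0.0229,0]},{"xyz": [0.0257,-0.0229,0]},{"xyz": [0.0257,-0.0229,0]},{"xyz": [0.0257,-0.0229,0]},{"xyz": [0.0257,-0.0229,0]},{"xyz": [0.011,-0.0098,0]}]'|head -1; python3 -m inch '[{},{},{},{"xyz": [0,0,0.02]},{"xyz": [0,0,0.02]},{},{},{}]'|grep -E "force|gap"; python3 -c "
from h import *
go(.5738,.213,.0798,-10)"
```

```text
time: 44.85
wrist_force: [0.5, -0.6, -7.2]
finger_gap: 0.0251
finger_force: 45.0
t 45.65 pos [0.5781 0.2117 0.124 ] yaw -10.12 | move [ 0.0005 -0.0046  0.0441] | turn [ 0.0028 -0.0009 -0.002 ] | move if turned first [ 0.0005 -0.0044  0.0442] F [ 0.5 -0.6 -7.2] gap 0.0251 j7 -0.32
```

```bash
python3 -m inch '[{"xyz": [0.0005,-0.002,0.012]},{"xyz": [0,-0.001,0.014]},{"xyz": [0,0,0.008]},{"xyz": [0,0,0.004]},{},{},{}]'|grep -E "pos|wrist"; python3 -c "
from h import *
go(.5738,.213,.0798,-10)"
```

```text
position: [0.5744, 0.2133, 0.0854]
wrist_force: [0.5, 0.4, -7.5]
t 46.35 pos [0.5744 0.2133 0.0854] yaw -10.05 | move [-0.0004 -0.0005  0.0056] | turn [ 0.0015 -0.0007 -0.0009] | move if turned first [-0.0004 -0.0005  0.0056] F [ 0.5  0.4 -7.5] gap 0.0252 j7 -0.31
```

```bash
python3 -m inch '[{"xyz": [0,0,0.002]},{"xyz": [0,0,0.0015]},{},{}]'|grep -E "pos|wrist"; python3 -m inch '[{"xyz": [0,0,0.001]},{},{}]'|grep -E "pos|wrist"; python3 -m inch '[{"xyz": [0,0,0.0008]},{},{}]'|grep -E "pos|wrist"
```

```text
position: [0.5736, 0.2133, 0.0811]
wrist_force: [0.6, 0.1, -6.4]
position: [0.5736, 0.2132, 0.0801]
wrist_force: [-0.9, 0.2, -6.7]
position: [0.5738, 0.2133, 0.0797]
wrist_force: [-0.0, 0.3, -3.7]
```

```bash
python3 -m inch '[{"xyz": [0,0,0.0005]},{},{}]'|grep -E "pos|wrist"; python3 -m inch '[{},{},{},{}]' .06|grep -E "wrist|gap"; python3 -m inch '[{"xyz": [0,0,-0.01]},{"xyz": [0,0,-0.03]},{"xyz": [0,0,-0.05]},{"xyz": [0,0,-0.05]},{"xyz": [0,0,-0.04]},{},{}]'|grep -E "pos|wrist"; python3 - <<'E'
from h import *
w=cams.capture("wrist"); s=cams.capture("scene")
a=w[40:300,180:460]; b=s[180:340,260:460]
a=cv2.resize(a,(398,370)); b=cv2.resize(b,(400,370)[:1]+(320,)); b=cv2.copyMakeBorder(b,0,50,0,0,0)
cv2.imwrite("pics/f.png",np.hstack([a,b])[:,:,::-1])
E
```

```text
position: [0.5739, 0.2133, 0.0797]
wrist_force: [-2.1, -0.1, 2.1]
wrist_force: [-1.1, -0.2, -0.1]
finger_gap: 0.0527
position: [0.574, 0.2132, 0.2602]
wrist_force: [0.2, -0.1, -0.4]
```

View pics/f.png

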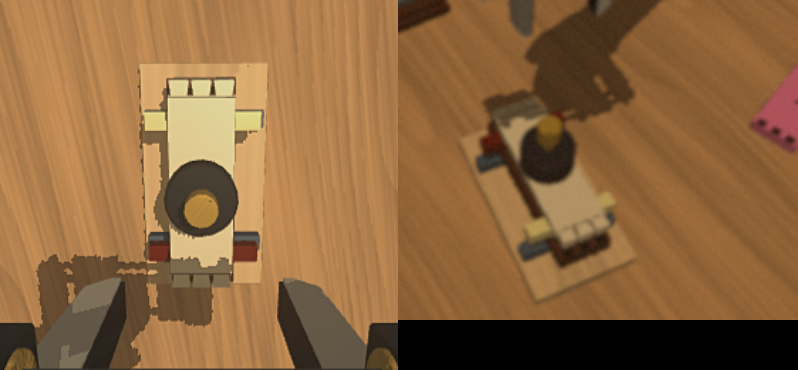

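The stack is complete and upright: the weight stands on the maple at (201,197), with the stickers above the bearers. The gripper is clear, so I'm handing in.

```bash
python3 -c "
from station import arm
print(arm.close_job())"
```

```text
the job is handed in; nothing more can be done
None
```

I stacked the walnut, both stickers, the maple and the iron weight on the drying base in the order asked, and handed the job in; by my measurements each part is within about 2–3 mm of centre, and the arm never went near the cherry or the jar.

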